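# Pour the used lens blocks into their canister and snap the lid on

## Robot

A 6-joint arm with a two-finger parallel gripper is mounted at the origin on the work surface. World frame = base frame: x ahead of the robot, y to its left, z up, the work surface at z = 0. Lengths are in mm, angles in rad, forces in N, time in s.
With the tool pointing down it reaches from about 250 to 800 mm from the base axis. Payload 3.9 kg.
Tool frame: the origin (TCP) lies midway between the tips of the shut fingers; the grasp point (between the pads) lies r.grip_point_offset behind it (r.grip_point_offset is the distance from the TCP to the grasp point, in mm); z points along the fingers, y is the line along which they close (so a half turn about z gives the same grasp; the last joint's range is limited). The gripper opens to 85 mm and grips with 20 to 120 N. Pads are 22 mm wide; open, the fingers measure 114 mm over their backs; the gripper's body (76 mm by 85 mm) begins 54 mm behind the grasp point. The pads swing forward as they close: fully open they stand 13 mm farther back than shut.
Start: joints at [-1.21, 0.26, -0.138, 1.173, 0, 1.571], TCP at [185.332, -491.19, 231.304] pointing down, gripper open.
Joint ranges: [-2.78, 2.78], [-0.83, 1.72], [-1.28, 1.37], [-1.9, 2.12], [-1.57, 1.48], [-3.14, 3.14]. Speed limits (rad/s): [2.57, 2.57, 3.14, 3.14, 3.14, 3.14].

## Interface

Orientations are given as a rotation vector (axis times angle).
In Python, from cell import r gives the robot as it stands. The module is installed in compiled form; this text tells all that it offers.
- The arm moves only by the tool apply_moves, never from a script. Its argument "series" is a list of rows, each an object of numbers: "x", "y", "z": the shift along the tool's x, y, z in mm; "ax", "ay", "az": the turn, a rotation vector about the tool's x, y, z in rad. In form: [{"x": .., "y": .., "z": .., "ax": .., "ay": .., "az": ..}, ...]. A call has 1 to 8 rows; each row is the pose to reach, as a shift and turn from the pose commanded when the call began, along the tool's axes at that moment; what a row does not reach only later rows make up. A row lasts 1/12 s, in which the tool goes at most 41.7 mm and 7.16 degrees, less where a joint would pass 70% of its speed; a pose out of reach is approached as far as the arm can. A call with a gripper value outside its range is refused whole. "gripper" is the finger opening in mm, from 0 to 85.4, set as the call begins (left out, the last holds). The fingers move at their own pace and stop on an object; the grip force is fixed at half the most. Time passes only in rows, so rows that repeat a pose let the fingers close. It gives the time, the measured TCP pose, the force, the opening and the grip force at its end, in the units of the state.
- r.observe(): the state, without advancing time (a new reading comes with each control period).
- r.capture(name): name is "scene" or "top" or "wrist"; returns a dict with "pixels" (384x512x3 uint8, red, green, blue), "depth" (384x512 float32, mm along the optical axis (not along the pixel's ray), 0 where there is no reading), "vertical_fov" (degrees; the focal length in pixels is half the picture's height over the tangent of half this angle, whatever the lens; pixels are square), "cx", "cy" (the principal point, pixels), "k1" (the pictures are not rectified: a ray, as slopes to the right and down, at radius r is drawn at 1 + k1 r^2 times it, then the intrinsics apply), "world_from_camera" (4x4, takes a point from camera to world coordinates). Camera axes: x right, y down, z forward; pixel columns grow to the right and rows downward; lengths in mm; the calibration is good to about 2 mm. A picture is of the moment at which its call begins.
- r.sign_off(): hands the job in; it is judged then, once.
The state is a dict: "time_s": time; "joint_positions": joint angles; "joint_vel": joint speeds; "tau": joint torques, N m; "position": TCP position; "eef_rot": TCP orientation; "force": force on the tool from outside, world axes, zero at the start; "ft_torque": the same for the moment, N m; "opening": opening from 0.0 (shut) to 1.0 (fully open); "gripper_force": force on a finger pad.
Only numpy, scipy, OpenCV 4.12 (cv2) and the standard library are available. Lean on these libraries where they do the work, as an engineer would, in place of code of your own. Each camera call takes 0.05 s, during which the arm holds its last target. There are 200 camera calls.

## Task

Pick up the green cup and pour all six red lens blocks into the open canister, then stand the empty cup upright on the bench and let go of it. Fit the lid level on the canister and press it straight down by its bar grip until the hooks snap over it, and keep pressing: finish with the hand still on the grip, holding the snapped lid down against its rubber seal with a firm push of about one kilogram. Leave the other things on the bench where they are.

Things in the scene. Friction and masses are not known exactly. Their poses are not given: they have to be found in the camera images.
- canister: storage canister for lens blocks: open round tub, pale grey-blue, 120 mm outside and 110 mm inside diameter, hard rim 75 mm above the bench, inner floor 4 mm; fixed to the bench. An orange rubber seal ring lies on the rim and three black snap hooks stand round the wall. Origin: centre of its underside; z up
- canister_seal (a point): point on the canister's axis, level with the top of the unsqueezed seal, 79 mm above the bench. The seal is springy, about 4 N per mm, and can be squeezed 4 mm, down to the hard rim
- canister_hooks (a point): point on the canister's axis, level with the flat catch under the hooks' barbs, 87.5 mm above the bench. Hooks: 18 mm wide, at 60, 180 and 300 degrees about z from the canister's x, outside the wall, tops 103 mm above the bench; barbs slope in and down, 30 degrees off vertical, from 65 to 57 mm off the axis, and give way outward
- lid: the canister's lid, lying right way up on the bench: dark blue disc 120 mm across, 6 mm thick; under it a plug 104 mm across, 6 mm deep; on top a white bar grip 46 mm long (lid's x), 14 mm wide (y), 34 mm tall, its top 46 mm above the origin; about 0.12 kg. Origin: centre of the plug's underside; z up. Fits at any yaw
- lid_plug (a point): centre of the plug's underside. Height above the canister's origin: about 88 mm when the lid first meets the hooks; resistance grows to roughly 9 to 18 N at 82 mm, where it suddenly drops as the hooks spring in over the disc; 73 mm snapped on, not pushed; about 70.5 mm pushed with 10 N (squeezing the seal)
- lid_grip (a point): point inside the lid's bar grip, on the lid's axis 35 mm above its origin (11 mm below the grip's top); axes as the lid's: pinch across y, between the two 14 mm faces
- cup: green plastic cup holding the six used lens blocks: flared, 60 mm across at the foot, 108 mm at the rim, 45 mm tall, wall 3 mm, inner floor 4 mm, walls 28 degrees off vertical, about 0.09 kg. A straight handle, 12 mm wide and 16 mm tall, sticks out level along the cup's -x, from the rim to 104 mm from the cup's axis, its middle 36 mm above the foot. Origin: centre of its underside; z up
- cup_handle (a point): point in the middle of the cup's handle, 82 mm from the cup's axis and 36 mm above its underside; axes as the cup's: the handle runs along x, pinch it across y (12 mm)
- cup_lip (a point): point on the cup's rim opposite the handle (53 mm along the cup's +x, 45 mm up), where the blocks leave when it is tipped away from the handle
- block0: one of the six used lens blocks in the cup: red plastic, a flange 20 mm across and 4 mm thick with a round stub 13 mm across and 9 mm tall on it, 10 g. Origin: centre of the flange's flat underside, z towards the stub
- block1: one of the six used lens blocks in the cup: red plastic, a flange 20 mm across and 4 mm thick with a round stub 13 mm across and 9 mm tall on it, 10 g. Origin: centre of the flange's flat underside, z towards the stub
- block2: one of the six used lens blocks in the cup: red plastic, a flange 20 mm across and 4 mm thick with a round stub 13 mm across and 9 mm tall on it, 10 g. Origin: centre of the flange's flat underside, z towards the stub
- block3: one of the six used lens blocks in the cup: red plastic, a flange 20 mm across and 4 mm thick with a round stub 13 mm across and 9 mm tall on it, 10 g. Origin: centre of the flange's flat underside, z towards the stub
- block4: one of the six used lens blocks in the cup: red plastic, a flange 20 mm across and 4 mm thick with a round stub 13 mm across and 9 mm tall on it, 10 g. Origin: centre of the flange's flat underside, z towards the stub
- block5: one of the six used lens blocks in the cup: red plastic, a flange 20 mm across and 4 mm thick with a round stub 13 mm across and 9 mm tall on it, 10 g. Origin: centre of the flange's flat underside, z towards the stub
- spectacles: bystander, to be left alone: dark-framed spectacles, folded, 140 mm wide, lying flat. Origin on its underside
- spray: bystander, to be left alone: lens spray bottle, 52 mm across, 160 mm tall. Origin on its underside
- dropper: bystander, to be left alone: small amber dropper bottle, 34 mm across, 75 mm tall. Origin on its underside
- screwdriver: bystander, to be left alone: small screwdriver with yellow handle, 140 mm long, lying flat. Origin on its underside
- case: bystander, to be left alone: dark red spectacle case, 62 x 158 x 40 mm. Origin on its underside
Mind the look-alikes: they are no part of the job. Of the things that look like the cup, take the one that is farthest to the robot's right at the start. Of the things that look like the lid, the larger one is meant.

How it is judged (in metres and radians):
On the way, in this order (a step that is already met when the one before it is completed fails the run):
1. all six lens blocks lie inside the canister (horizontal distance between each of block0, block1, block2, block3, block4, block5 and canister below 0.058 m and z of each of block0, block1, block2, block3, block4, block5 in the frame of canister below 0.072 m), for 0.2 s.
2. the cup stands upright on the bench, let go (angle between cup's own z axis and vertical below 0.15 rad and height (world z) of cup below 0.006 m and contact force between the fingers and cup below 0.1 N and linear speed of cup below 0.03 m/s), for 0.2 s.
3. the lid is snapped on: its disc lies under all three hooks (z of lid in the frame of canister between 0.062 and 0.0745 m and horizontal distance between lid and canister below 0.006 m and angle between lid's own z axis and vertical below 0.06 rad), for 0.2 s.
At the end, for the whole second after the job is handed in: All six blocks in the canister; cup upright (0.15 rad) on the bench, untouched; lid snapped on, its origin under 74.5 mm above the canister's, level (0.06 rad), centred (6 mm); the hand still on the lid, which presses on the canister with 4 to 35 N (all of step 1 and all of step 2 and all of step 3 and contact force between lid and canister between 4 and 35 N and contact force between the fingers and lid above 3 N); the arm keeps its last pose, push and grip.
It fails at once if one of the other things on the bench is disturbed (moved by more than 25 mm) (distance of any of spectacles, spray, dropper, screwdriver, case from where it was at the start of the episode above 0.025 m).
It also fails if it takes over 72 s, if anything falls off the work surface, if the arm or the gripper's body presses on something with over 40 N, if the wrist force passes 120 N, or if a joint passes its speed limit or range.

## Working session

There is one attempt and no reset: what is moved stays moved. The work goes in short steps, Python scripts to look and compute and a tool call to move; the robot and the scene stay as the last step left them, time stands still between calls to the robot, and variables do not carry over. Pictures are saved under pics/ and viewed, at most 10 in all, crops included, and the job is handed in when it is done.

Besides the shell and the picture viewer there is one more tool, called after "Call:" as a command line: name --argument value ..., lists and objects as JSON in quotes. apply_moves: Moves the arm, as the interface text tells. Its arguments: {"type":"object","properties":{"series":{"type":"array"},"gripper":{"type":"number"}},"required":["series"]}

```bash
mkdir -p pics
cat > h.py <<'E'
import numpy as np, cv2
from cell import r
from scipy.spatial.transform import Rotation as R
def cap(n,save=None):
    c=r.capture(n)
    if save: cv2.imwrite('pics/'+save,cv2.cvtColor(c['pixels'],cv2.COLOR_RGB2BGR))
    np.savez('last_'+n,**c); return c
def load(n): 
    d=np.load('last_'+n+'.npz'); return {k:d[k] for k in d}
def K(c):
    H=c['pixels'].shape[0]; f=H/2/np.tan(np.radians(float(c['vertical_fov']))/2)
    return np.array([[f,0,float(c['cx'])],[0,f,float(c['cy'])],[0,0,1]]),np.array([float(c['k1']),0,0,0])
def cloud(c):
    k,d=K(c);H,W=c['depth'].shape
    u,v=np.meshgrid(np.arange(W),np.arange(H))
    p=cv2.undistortPoints(np.stack([u,v],-1).reshape(-1,1,2).astype(float),k,d).reshape(H,W,2)
    P=np.dstack([p,np.ones((H,W))])*c['depth'][...,None]
    T=c['world_from_camera']; return P@T[:3,:3].T+T[:3,3]
def st():
    o=r.observe(); return o
def tomove(pos,rot=None):
    """shift/turn in tool axes from current measured pose to world pos, rot (Rotation)"""
    o=r.observe(); R0=R.from_rotvec(o['eef_rot'])
    s=R0.inv().apply(np.array(pos)-o['position'])
    t=(R0.inv()*rot).as_rotvec() if rot is not None else np.zeros(3)
    return s.round(1),t.round(3)
E
python3 - <<'E'
from h import *
a=cap('scene','s0.png');b=cap('top','t0.png')
im=np.hstack([a['pixels'],b['pixels']])
o=st();print(o)
for n,c in(('s',a),('t',b)): print(n,c['vertical_fov'],c['k1'],c['world_from_camera'].round(2).tolist())
print(R.from_rotvec(o['eef_rot']).as_matrix().round(2))
E
```

```text
{'time_s': 0.1, 'joint_positions': array([-1.21000697e+00,  2.60578300e-01, -1.39224479e-01,  1.17268248e+00,
       -2.42471660e-06,  1.57078941e+00]), 'joint_vel': array([ 0.00031346, -0.00124084,  0.00506002,  0.00147854,  0.00147115,
        0.00031652]), 'tau': array([ 5.93536643e-04, -4.06508803e+01,  2.54527617e+01,  1.01250963e-02,
        6.47351271e-05,  1.43907307e-06]), 'position': array([ 185.12050268, -490.64197787,  230.57500795]), 'eef_rot': array([-3.08897777e+00, -5.63370490e-01,  4.79473917e-04]), 'force': array([-0.25706437,  0.39730808, -0.9093309 ]), 'ft_torque': array([ 0.04122466,  0.03567879, -0.00502443]), 'gripper_force': 0.0, 'opening': 1.0055151375138682}
s 43.60886736529053 -0.05297507458352193 [[-0.15, 0.75, -0.65, 1451.82], [0.99, 0.11, -0.11, 174.98], [-0.01, -0.66, -0.75, 1183.05], [0.0, 0.0, 0.0, 1.0]]
t 42.456968303315726 0.07316424839612382 [[-0.0, -1.0, 0.06, 414.85], [-1.0, 0.0, 0.01, 0.37], [-0.01, -0.06, -1.0, 1609.92], [0.0, 0.0, 0.0, 1.0]]
[[ 0.94  0.35 -0.  ]
 [ 0.35 -0.94  0.  ]
 [-0.   -0.   -1.  ]]
```

View pics/s0.png

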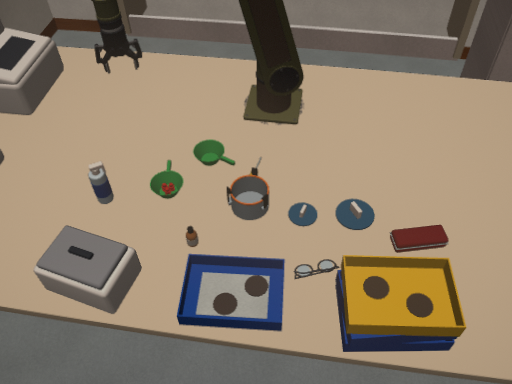

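View pics/t0.png

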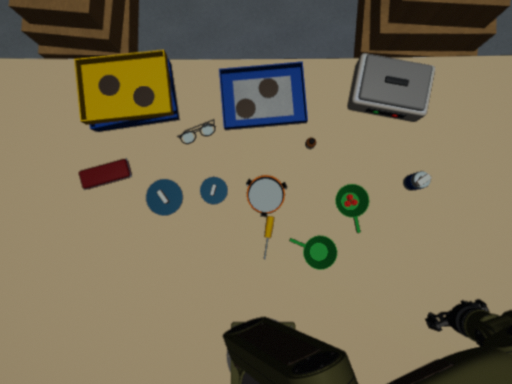

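The scene and top pictures show the following:
- **Cups:** green cups in top at (352,200), holding red blocks, and (320,252), empty. The one at (352,200) is farthest right.
- **Lids:** blue discs at (164,197), larger, and (213,190), smaller. I take the larger.
- **Canister:** at (266,195).
- **Bystanders:** the screwdriver is at (268,235), right by the canister, and the dropper is at (310,143).

Next is a close crop plus measurements.

Run:
```python
from h import *
b=load('top');C=cloud(b)
im=cv2.cvtColor(b['pixels'],cv2.COLOR_RGB2BGR)
cv2.imwrite('pics/crop.png',cv2.resize(im[130:290,135:395],None,fx=3,fy=3,interpolation=cv2.INTER_CUBIC))
hsv=cv2.cvtColor(im,cv2.COLOR_BGR2HSV)
X=C[...,0];Y=C[...,1];Z=C[...,2]
def blob(mask,u,v,w=45):
    m=np.zeros_like(mask);m[v-w:v+w,u-w:u+w]=mask[v-w:v+w,u-w:u+w]
    n,l,s,c=cv2.connectedComponentsWithStats(m.astype(np.uint8))
    i=1+np.argmax(s[1:,4]);return l==i
def circ(P): 
    A=np.c_[2*P,np.ones(len(P))];s=np.linalg.lstsq(A,(P**2).sum(1),rcond=None)[0];return s[:2],np.sqrt(s[2]+s[:2]@s[:2])
g=(hsv[...,0]>40)&(hsv[...,0]<85)&(hsv[...,1]>120)
for u,v in((352,200),(320,252)):
    m=blob(g,u,v,40);P=C[m]; print('cup zmax',np.percentile(P[:,2],[1,50,98]))
    # rim: fit circle to z> 40 points, handle far
    q=P[P[:,2]>39][:,:2]; c,rr=np.median(P[:,:2],0),0
    for _ in range(10):
        d=np.linalg.norm(q-c,axis=1);c,rr=circ(q[(d>46)&(d<60)])
    hd=P[(np.linalg.norm(P[:,:2]-c,axis=1)>62)]
    print(c,rr,'handle',hd.mean(0),len(hd),'dir',np.arctan2(*(hd.mean(0)[:2]-c)[::-1]))
bl=(hsv[...,0]>95)&(hsv[...,0]<112)&(hsv[...,1]>120)
for u,v in((164,197),(213,190)):
    m=blob(bl,u,v,24);P=C[m]; cnt=cv2.findContours(m.astype(np.uint8),0,1)[0];cn=max(cnt,key=len)[:,0]
    Q=np.array([C[y,x] for x,y in cn]);Q=Q[np.abs(Q[:,2]-np.median(P[:,2]))<8]
    print('lid',circ(Q[:,:2]),np.median(P[:,2]))
    w=np.zeros_like(m);w[v-18:v+18,u-18:u+18]=((hsv[...,1]<60)&(hsv[...,2]>120))[v-18:v+18,u-18:u+18]
    W=C[w];W=W[W[:,2]>np.median(P[:,2])+15];print('grip',len(W),W.mean(0), np.median(W[:,2]))
    ev,V=np.linalg.eigh(np.cov(W[:,:2].T));print(ev,'yaw',np.arctan2(V[1,1],V[0,1]))
o=(hsv[...,0]<20)&(hsv[...,1]>120)&(np.abs(Z-79)<8);m=blob(o,266,195,25)
P=C[m];print('can',circ(P[:,:2]),np.median(P[:,2]),len(P))
k=(hsv[...,2]<60)&(Z>85);m=np.zeros_like(k);m[165:225,235:300]=k[165:225,235:300]
n,l,s,c=cv2.connectedComponentsWithStats(m.astype(np.uint8))
for i in range(1,n):print('hook',s[i,4],C[l==i].mean(0))
for n,(u,v) in dict(dropper=(310,143),spray=(420,180),sd0=(269,220),sd1=(265,257)).items(): print(n,C[v,u])
```

```text
cup zmax [-2.60076713 25.09536341 48.16945585]
[ 482.72568301 -281.40619964] 50.42546709742431 handle [ 404.60475461 -274.14258813  160.93569243] 40 dir 3.048880137278873
cup zmax [-3.20120406 20.96407608 49.07644559]
[ 322.48235646 -177.53780748] 50.028292332128125 handle [360.91665484 -92.3183288  204.91402213] 39 dir 1.1471080542816572
lid (array([498.44691399, 319.6819962 ]), np.float64(54.52783408195547)) 11.55862110398516
grip 47 [497.78062439 319.30306819  44.8862009 ] 44.92877030402883
[ 10.47453896 149.3407696 ] yaw -2.5560093309737373
lid (array([520.1470766, 159.9250011]), np.float64(40.01410140989546)) 8.4854537548498
grip 25 [520.17856812 160.011976    33.37180063] 33.306837524521825
[ 4.8922277  82.69487056] yaw 2.8839456213447927
can (array([502.90213311,  -8.63365253]), np.float64(57.318230896503685)) 77.95656040098356 117
hook 17 [538.43785824  42.34921514  98.28386455]
hook 17 [529.46986748 -64.43648122  96.60758058]
hook 18 [440.97353277  -2.82236003  98.90128537]
dropper [ 662.65343318 -148.51689537   72.03963184]
spray [ 538.11836341 -457.42339139  159.68570682]
sd0 [422.49095915 -20.27043897  31.18671266]
sd1 [304.3082531   -7.31736478  13.44673596]
```

View pics/crop.png

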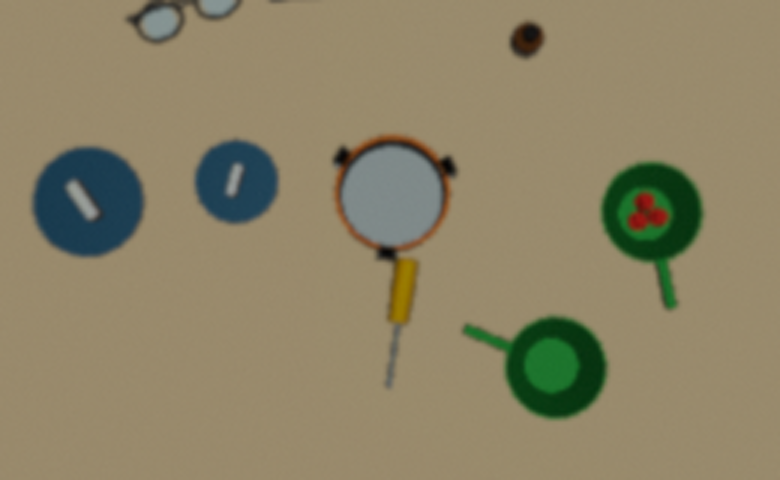

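The crop confirms it: the cup with three or more red blocks at crop (651,211) is the rightmost, with its handle to (671,305). The larger lid is at (88,201).

```bash
cat >> h.py <<'E'
def onplane(c,u,v,z):
    k,d=K(c);p=cv2.undistortPoints(np.array([[[u,v]]],float),k,d)[0,0]
    T=c['world_from_camera'];q=T[:3,:3]@np.array([p[0],p[1],1]);return T[:3,3]+q*(z-T[2,3])/q[2]
def toolrot(yaw,alpha):
    "tool x along yaw dir when down, tilted forward by alpha"
    f=np.array([np.cos(yaw),np.sin(yaw),0]);u=np.array([0,0,1.])
    z=f*np.sin(alpha)-u*np.cos(alpha);x=f*np.cos(alpha)+u*np.sin(alpha)
    return R.from_matrix(np.c_[x,np.cross(z,x),z])
E
python3 - <<'E'
from h import *
b=load('top')
f=lambda cu,cv:(135+cu/3-1/3,130+cv/3-1/3)
c=onplane(b,*f(652,212),45);e=onplane(b,*f(671,306),44);a=onplane(b,*f(660,262),44)
print('center',c,'tip',e,a,'yaw',np.arctan2(*(c-e)[:2][::-1]),np.linalg.norm(c-e),r.grip_point_offset)
print('can',onplane(b,*f(391.5,193),79))
yaw=np.arctan2(*(c-e)[:2][::-1]);q=toolrot(yaw,.7);hp=np.array([c[0],c[1],36])-82*np.array([np.cos(yaw),np.sin(yaw),0])
zt=q.apply([0,0,1]);print('hp',hp)
print(tomove(hp+(r.grip_point_offset-110)*zt,q))
E
```

```text
center [ 484.23688479 -281.62999091   45.        ] tip [ 385.87931902 -300.07514708   44.        ] [ 431.81142048 -289.38214454   44.        ] yaw 0.1853785206825292 100.07714289699375 18.700000000000003
can [502.7573494   -7.99192757  79.        ]
hp [ 403.64182747 -296.74411464   36.        ]
(array([ 215. , -114.3,  124.9]), array([-0.063,  0.698,  0.168]))
```

Call:
apply_moves --series '[{"x": 36,"y": -19,"z": 21,"ax": -0.01,"ay": 0.116,"az": 0.028},{"x": 72,"y": -38,"z": 42,"ax": -0.021,"ay": 0.233,"az": 0.056},{"x": 108,"y": -57,"z": 63,"ax": -0.031,"ay": 0.349,"az": 0.084},{"x": 144,"y": -76,"z": 83,"ax": -0.042,"ay": 0.465,"az": 0.112},{"x": 180,"y": -95,"z": 104,"ax": -0.052,"ay": 0.582,"az": 0.14},{"x": 215,"y": -114,"z": 125,"ax": -0.063,"ay": 0.698,"az": 0.168},{"x": 215,"y": -114,"z": 125,"ax": -0.063,"ay": 0.698,"az": 0.168},{"x": 215,"y": -114,"z": 125,"ax": -0.063,"ay": 0.698,"az": 0.168}]' --gripper 55

```text
time_s: 0.77
position: [344.2, -300.6, 102.1]
eef_rot: [-2.873, -0.263, -1.044]
force: [-1.2, 0.5, -1.0]
opening: 0.649
gripper_force: 0.0
```

Run:
```python
from h import *
c=cap('wrist','w1.png');o=st();print(o['position'],o['eef_rot'],o['joint_positions'].round(2),o['time_s'])
q=toolrot(.185,.7);hp=np.array([403.6,-296.7,36]);print(tomove(hp+r.grip_point_offset*q.apply([0,0,1]),q))
```

```text
[ 345.0888348  -304.35298735  104.06082895] [-2.87728833 -0.26720804 -1.04664445] [-1.18  0.19 -0.86  0.35  0.68  1.84] 0.8167
(array([  1.4,   3.8, 108.7]), array([-0.005,  0.002, -0.002]))
```

View pics/w1.png

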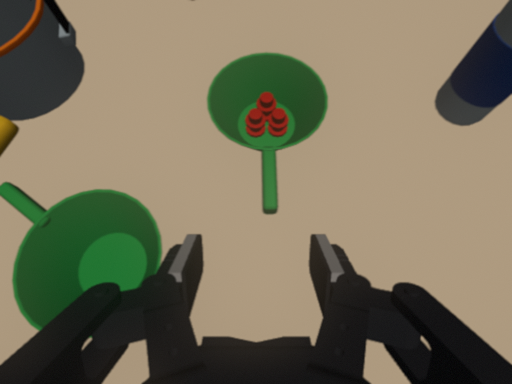

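The wrist view shows the handle running from (268,152) to (270,212), with the finger midline at column ~256. The blocks sit as three stacks of two. Checking the handle position from here.

Run:
```python
from h import *
c=load('wrist');
e=onplane(c,270,209,44);a=onplane(c,268.3,155,44);print(e,a,np.arctan2(*(a-e)[:2][::-1]))
C=cloud(c);print(C[205,270],C[180,269],C[160,268])
d=(a-e)/np.linalg.norm(a-e);yaw=np.arctan2(d[1],d[0]);hp=e+22*d;hp[2]=36;print(hp)
q=toolrot(yaw,.7);print(tomove(hp+r.grip_point_offset*q.apply([0,0,1]),q))
```

```text
[ 385.24963589 -303.3236823    44.        ] [ 430.58951526 -294.14719556   44.        ] 0.19969572442071204
[ 388.41877718 -302.78147002   43.94839207] [ 409.10766876 -298.45931089   43.17128688] [ 426.14669707 -294.67828147   43.77466563]
[ 406.81242951 -298.95951785   36.        ]
(array([  3.5,   6.4, 110.4]), array([ 0.005,  0.002, -0.013]))
```

Call:
apply_moves --series '[{"x": 1,"y": 4,"z": 30,"az": -0.013},{"x": 2,"y": 4,"z": 60,"az": -0.013},{"x": 2,"y": 4,"z": 90,"az": -0.013},{"x": 2,"y": 4,"z": 109,"az": -0.013},{"x": 2,"y": 4,"z": 109,"az": -0.013},{"x": 2,"y": 4,"z": 109,"az": -0.013}]'

```text
$.series[0]: bad value
```

Run:
```python
from h import *
q=toolrot(.195,.7);print(tomove(np.array([405.5,-298.9,36])+r.grip_point_offset*q.apply([0,0,1]),q));print(st())
```

```text
(array([  2.5,   6.2, 109.6]), array([ 0.002,  0.002, -0.009]))
{'time_s': 0.8167, 'joint_positions': array([-1.17676419,  0.1944309 , -0.86157728,  0.34832052,  0.68133864,
        1.83875421]), 'joint_vel': array([-0.02058042, -0.01027081,  0.12177073,  0.03218443, -0.00654235,
       -0.01839285]), 'tau': array([  0.44163689, -28.61645579,  15.95998228,  -1.50145289,
         2.37765245,   0.13614324]), 'position': array([ 345.0888348 , -304.35298735,  104.06082895]), 'eef_rot': array([-2.87728833, -0.26720804, -1.04664445]), 'force': array([-0.01619614, -0.50666151, -0.6132295 ]), 'ft_torque': array([-0.07005894,  0.55377711,  0.01547259]), 'gripper_force': 0.0, 'opening': 0.6438971684701116}
```

All six keys are required.

Call:
apply_moves --series '[{"x": 1,"y": 4,"z": 30,"ax": 0,"ay": 0,"az": -0.013},{"x": 2,"y": 4,"z": 60,"ax": 0,"ay": 0,"az": -0.013},{"x": 2,"y": 4,"z": 90,"ax": 0,"ay": 0,"az": -0.013},{"x": 2,"y": 4,"z": 109,"ax": 0,"ay": 0,"az": -0.013},{"x": 2,"y": 4,"z": 109,"ax": 0,"ay": 0,"az": -0.013},{"x": 2,"y": 4,"z": 109,"ax": 0,"ay": 0,"az": -0.013}]'

```text
time_s: 1.32
position: [418.2, -300.5, 24.2]
eef_rot: [-2.884, -0.289, -1.054]
force: [-0.2, 0.0, 0.0]
opening: 0.645
gripper_force: 0.0
```

Run:
```python
from h import *
q=toolrot(.195,.7);print(tomove(np.array([405.5,-298.9,36])+r.grip_point_offset*q.apply([0,0,1]),q));o=st();print(o['position'],o['force'])
```

```text
(array([-1.7, -4. ,  1.8]), array([0.007, 0.   , 0.008]))
[ 418.19398825 -300.46808929   24.23235718] [-0.15661333  0.00287468  0.00641797]
```

Call:
apply_moves --series '[{"x": -1,"y": -3.5,"z": 2,"ax": 0,"ay": 0,"az": 0.005},{"x": -1,"y": -3.5,"z": 2,"ax": 0,"ay": 0,"az": 0.005},{"x": -1,"y": -3.5,"z": 2,"ax": 0,"ay": 0,"az": 0.005},{"x": -1,"y": -3.5,"z": 2,"ax": 0,"ay": 0,"az": 0.005}]'

```text
time_s: 1.65
position: [417.2, -296.8, 22.9]
eef_rot: [-2.885, -0.279, -1.055]
force: [0.2, -0.1, -0.1]
opening: 0.645
gripper_force: 0.0
```

Run:
```python
from h import *
q=toolrot(.195,.7);print(tomove(np.array([405.5,-298.9,36])+r.grip_point_offset*q.apply([0,0,1]),q));o=st();print(o['position'],o['force'])
```

```text
(array([-0.7, -0.3,  1. ]), array([ 0.009, -0.001,  0.002]))
[ 417.23740924 -296.82991343   22.91826698] [ 0.15244718 -0.09447333 -0.14093703]
```

Call:
apply_moves --series '[{"x": 0,"y": 0,"z": 0,"ax": 0,"ay": 0,"az": 0},{"x": 0,"y": 0,"z": 0,"ax": 0,"ay": 0,"az": 0},{"x": 0,"y": 0,"z": 0,"ax": 0,"ay": 0,"az": 0},{"x": 0,"y": 0,"z": 0,"ax": 0,"ay": 0,"az": 0},{"x": 0,"y": 0,"z": 0,"ax": 0,"ay": 0,"az": 0},{"x": 0,"y": 0,"z": 0,"ax": 0,"ay": 0,"az": 0}]' --gripper 0

```text
time_s: 2.15
position: [417.3, -296.1, 22.2]
eef_rot: [-2.883, -0.28, -1.054]
force: [-3.2, 0.1, 4.1]
opening: 0.124
gripper_force: 59.3
```

Call:
apply_moves --series '[{"x": 3,"y": 0,"z": -4,"ax": 0,"ay": 0,"az": 0},{"x": 13,"y": 0,"z": -15,"ax": 0,"ay": 0,"az": 0},{"x": 26,"y": 0,"z": -31,"ax": 0,"ay": 0,"az": 0},{"x": 43,"y": 0,"z": -51,"ax": 0,"ay": 0,"az": 0},{"x": 60,"y": 0,"z": -71,"ax": 0,"ay": 0,"az": 0},{"x": 77,"y": 0,"z": -92,"ax": 0,"ay": 0,"az": 0},{"x": 90,"y": 0,"z": -107,"ax": 0,"ay": 0,"az": 0},{"x": 97,"y": 0,"z": -115,"ax": 0,"ay": 0,"az": 0}]'

```text
time_s: 2.82
position: [417.8, -295.7, 175.4]
eef_rot: [-2.885, -0.282, -1.057]
force: [0.4, -0.7, -1.2]
opening: 0.13
gripper_force: 58.6
```

Run:
```python
from h import *
c=cap('wrist','w2.png');o=st();print(o['position'],o['force'],o['joint_positions'].round(2),o['gripper_force'])
```

```text
[ 418.43984373 -296.26145169  176.59115037] [ 0.98020458 -0.16800166  0.25534225] [-1.    0.1  -0.74  0.42  0.64  2.05] 58.56355369091034
```

View pics/w2.png

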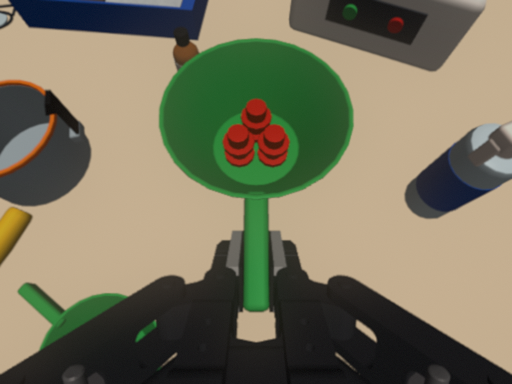

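The wrist view shows the cup held level, with the handle between the pads at (256,250) and all blocks inside at (256,140). Next I plan the pour path: approach over the gap between hooks at azimuth 1.0 rad, pivoting about the lip.

```bash
cat >> h.py <<'E'
CAN=np.array([502.8,-8.3])
G=R.from_rotvec([-2.883,-.28,-1.054]);GT=np.array([417.3,-296.1,22.2])
LIP0=np.array([537.5,-272.2,45]);YAW0=.195
Y0=R.from_euler('z',YAW0)
def cup_to_tcp(lip,yaw,th):
    Rc=R.from_euler('z',yaw)*R.from_euler('y',th)
    rel=Y0.inv().apply(GT-LIP0); return lip+Rc.apply(rel), Rc*Y0.inv()*G
def rows(targets,base=None):
    if base is None:
        o=r.observe();base=(o['position'],R.from_rotvec(o['eef_rot']))
    p0,R0=base
    for p,q in targets: print(R0.inv().apply(p-p0).round(),(R0.inv()*q).as_rotvec().round(2),'w',p.round())
def lipat(th,off=-15,psi=1.0):
    z=np.interp(np.degrees(th),[0,30,60,90,130],[170,160,140,120,120])
    return np.r_[CAN+off*np.array([np.cos(psi),np.sin(psi)]),z]
E
python3 - <<'E'
from h import *
o=st();p0=o['position'];q0=R.from_rotvec(o['eef_rot'])
pe,qe=cup_to_tcp(lipat(0),1.0,0)
from scipy.spatial.transform import Slerp
s=Slerp([0,1],R.concatenate([q0,qe]))
rows([(p0+(pe-p0)*t,s(t)) for t in np.linspace(0,1,9)[1:]])
E
```

```text
[  2. -21.   6.] [ 0.07  0.   -0.08] w [ 420. -275.  173.]
[  4. -42.  12.] [ 0.13  0.   -0.15] w [ 421. -253.  169.]
[  6. -63.  18.] [ 0.2   0.   -0.23] w [ 422. -232.  166.]
[  7. -84.  24.] [ 0.26  0.   -0.31] w [ 424. -210.  162.]
[   9. -105.   30.] [ 0.33  0.   -0.38] w [ 425. -189.  158.]
[  11. -126.   36.] [ 0.39  0.   -0.46] w [ 426. -167.  155.]
[  13. -146.   42.] [ 0.46  0.   -0.53] w [ 427. -146.  151.]
[  15. -167.   49.] [ 0.52  0.01 -0.61] w [ 429. -124.  147.]
```

Call:
apply_moves --series '[{"x": 1,"y": -10,"z": 3,"ax": 0.03,"ay": 0,"az": -0.04},{"x": 3,"y": -31,"z": 9,"ax": 0.1,"ay": 0,"az": -0.115},{"x": 5,"y": -52,"z": 15,"ax": 0.165,"ay": 0,"az": -0.19},{"x": 7,"y": -74,"z": 21,"ax": 0.23,"ay": 0,"az": -0.27},{"x": 8,"y": -95,"z": 27,"ax": 0.295,"ay": 0,"az": -0.345},{"x": 10,"y": -116,"z": 33,"ax": 0.36,"ay": 0,"az": -0.42},{"x": 12,"y": -137,"z": 39,"ax": 0.43,"ay": 0,"az": -0.5},{"x": 14,"y": -155,"z": 45,"ax": 0.485,"ay": 0.01,"az": -0.565}]'

```text
time_s: 3.53
position: [426.5, -134.3, 145.2]
eef_rot: [-2.394, -1.218, -0.884]
force: [0.5, -1.0, -1.6]
opening: 0.129
gripper_force: 58.5
```

Call:
apply_moves --series '[{"x": 0,"y": -8,"z": 6,"ax": 0.035,"ay": 0,"az": -0.045},{"x": 0,"y": -8,"z": 6,"ax": 0.035,"ay": 0,"az": -0.045},{"x": 0,"y": -8,"z": 6,"ax": 0.035,"ay": 0,"az": -0.045}]'

```text
time_s: 3.78
position: [422.5, -127.2, 140.5]
eef_rot: [-2.352, -1.275, -0.869]
force: [-0.0, -0.5, -0.8]
opening: 0.135
gripper_force: 58.7
```

Run:
```python
from h import *
o=st();print(o['position'],o['joint_positions'].round(2),o['force'],tomove(*cup_to_tcp(lipat(0),1.0,0)))
d=np.radians
T=lambda a:cup_to_tcp(lipat(d(a)),1.0,d(a))
rows([T(a) for a in (2,6,11,16,21,26,31,36)])
print();rows([T(a) for a in (42,48,54,60,66,72,78,84)],T(36))
print();rows([T(a) for a in (89,94,99,104,108,112)],T(84))
```

```text
[ 422.48168173 -127.17933194  140.53747301] [-0.77  0.28 -0.6   0.85  0.69  1.32] [-0.02000022 -0.53118886 -0.82302179] (array([ 8.8,  3.5, -1.2]), array([-0.001, -0.006, -0.006]))
[11.  3. -4.] [-0.   -0.04 -0.01] w [ 428. -125.  151.]
[ 15.   4. -11.] [-0.   -0.11 -0.01] w [ 428. -126.  158.]
[ 20.   4. -18.] [-0.   -0.2  -0.01] w [ 427. -126.  167.]
[ 27.   4. -25.] [-0.   -0.29 -0.01] w [ 428. -125.  177.]
[ 34.   4. -30.] [-0.   -0.37 -0.01] w [ 429. -124.  186.]
[ 41.   4. -36.] [-0.   -0.46 -0.01] w [ 430. -122.  195.]
[ 49.   4. -40.] [-0.   -0.55 -0.01] w [ 432. -119.  203.]
[ 57.   4. -42.] [-0.   -0.63 -0.01] w [ 434. -116.  210.]

[ 7.  0. -7.] [ 0.  -0.1 -0. ] w [ 437. -110.  217.]
[ 15.   0. -13.] [ 0.   -0.21 -0.  ] w [ 441. -104.  224.]
[ 23.   0. -19.] [ 0.   -0.31 -0.  ] w [446. -97. 230.]
[ 33.   0. -23.] [ 0.   -0.42 -0.  ] w [451. -89. 235.]
[ 44.   0. -26.] [ 0.   -0.52 -0.  ] w [457. -80. 239.]
[ 55.   0. -28.] [ 0.   -0.63 -0.  ] w [463. -71. 242.]
[ 67.   0. -29.] [ 0.   -0.73 -0.01] w [469. -61. 243.]
[ 79.   0. -28.] [ 0.   -0.84 -0.01] w [476. -51. 243.]

[ 8.  0. -7.] [ 0.   -0.09 -0.  ] w [481. -42. 243.]
[ 15.   0. -15.] [ 0.   -0.17 -0.  ] w [487. -33. 244.]
[ 22.   0. -23.] [ 0.   -0.26 -0.  ] w [493. -24. 245.]
[ 30.   0. -30.] [ 0.   -0.35 -0.  ] w [499. -15. 244.]
[ 37.   0. -36.] [ 0.   -0.42 -0.  ] w [504.  -7. 244.]
[ 44.   0. -41.] [ 0.   -0.49 -0.  ] w [508.  -0. 242.]
```

Call:
apply_moves --series '[{"x": 11,"y": 3,"z": -4,"ax": 0,"ay": -0.04,"az": 0},{"x": 15,"y": 4,"z": -11,"ax": 0,"ay": -0.11,"az": 0},{"x": 20,"y": 4,"z": -18,"ax": 0,"ay": -0.2,"az": 0},{"x": 27,"y": 4,"z": -25,"ax": 0,"ay": -0.29,"az": 0},{"x": 34,"y": 4,"z": -30,"ax": 0,"ay": -0.37,"az": 0},{"x": 41,"y": 4,"z": -36,"ax": 0,"ay": -0.46,"az": 0},{"x": 49,"y": 4,"z": -40,"ax": 0,"ay": -0.55,"az": 0},{"x": 57,"y": 4,"z": -42,"ax": 0,"ay": -0.63,"az": 0}]'

```text
time_s: 4.45
position: [434.9, -116.6, 212.1]
eef_rot: [-2.739, -1.478, -0.108]
force: [-0.9, 0.7, -1.5]
opening: 0.128
gripper_force: 58.6
```

Run:
```python
from h import *
c=cap('scene');cv2.imwrite('pics/s2.png',cv2.resize(cv2.cvtColor(c['pixels'],4)[110:250,130:330],None,fx=3,fy=3))
d=np.radians
T=lambda a:cup_to_tcp(lipat(d(a)),1.0,d(a))
o=st();print(o['position'],o['joint_positions'].round(2),o['force'],tomove(*T(36)))
rows([T(a) for a in (42,48,54,60,66,72,78,84)])
```

```text
[ 437.63141795 -114.39149014  213.4201619 ] [-0.31  0.12 -0.37  1.05  0.07  1.84] [3.18125808 2.65456328 0.01454279] (array([-3.4, -2.3,  3.6]), array([ 0.004, -0.003, -0.007]))
[ 3. -2. -3.] [ 0.   -0.11 -0.01] w [ 437. -110.  217.]
[ 11.  -2. -10.] [ 0.   -0.21 -0.01] w [ 441. -104.  224.]
[ 20.  -2. -15.] [ 0.   -0.32 -0.01] w [446. -97. 230.]
[ 30.  -2. -19.] [ 0.   -0.42 -0.01] w [451. -89. 235.]
[ 41.  -2. -22.] [ 0.   -0.53 -0.01] w [457. -80. 239.]
[ 52.  -2. -24.] [ 0.   -0.63 -0.01] w [463. -71. 242.]
[ 64.  -2. -25.] [ 0.   -0.74 -0.01] w [469. -61. 243.]
[ 76.  -2. -24.] [ 0.   -0.84 -0.01] w [476. -51. 243.]
```

View pics/s2.png

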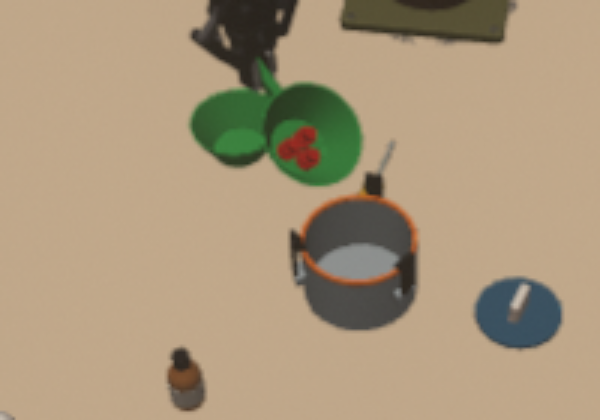

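The crop shows the tilted cup with its blocks at (300,148), and the lip toward the canister at (360,240). Continuing the tilt.

Call:
apply_moves --series '[{"x": 3,"y": -2,"z": -3,"ax": 0,"ay": -0.11,"az": 0},{"x": 11,"y": -2,"z": -10,"ax": 0,"ay": -0.21,"az": 0},{"x": 20,"y": -2,"z": -15,"ax": 0,"ay": -0.32,"az": 0},{"x": 30,"y": -2,"z": -19,"ax": 0,"ay": -0.42,"az": 0},{"x": 41,"y": -2,"z": -22,"ax": 0,"ay": -0.53,"az": 0},{"x": 52,"y": -2,"z": -24,"ax": 0,"ay": -0.63,"az": 0},{"x": 64,"y": -2,"z": -25,"ax": 0,"ay": -0.74,"az": 0},{"x": 76,"y": -2,"z": -24,"ax": 0,"ay": -0.84,"az": 0}]'

```text
time_s: 5.17
position: [473.9, -52.4, 240.3]
eef_rot: [2.309, 1.242, -0.922]
force: [0.0, -1.3, -1.8]
opening: 0.13
gripper_force: 58.9
```

Run:
```python
from h import *
d=np.radians
T=lambda a:cup_to_tcp(lipat(d(a)),1.0,d(a))
o=st();print(o['position'],o['joint_positions'].round(2),o['force'],tomove(*T(84)))
rows([T(a) for a in (88,92,96,100,104,108,112,116)])
```

```text
[473.92665565 -52.4148826  240.33427009] [ 0.22  0.57  0.09  1.69 -0.51  2.54] [ 0.0380238  -1.33902869 -1.84780008] (array([-0.6,  0.6, -3.8]), array([-0.009, -0.002, -0.014]))
[ 6.  1. -9.] [-0.01 -0.07 -0.01] w [480. -44. 243.]
[ 12.   0. -15.] [-0.01 -0.14 -0.01] w [485. -37. 243.]
[ 17.   0. -22.] [-0.01 -0.21 -0.01] w [489. -29. 244.]
[ 23.   0. -28.] [-0.01 -0.28 -0.01] w [494. -22. 245.]
[ 30.   0. -34.] [-0.01 -0.35 -0.01] w [499. -15. 244.]
[ 37.   0. -40.] [-0.01 -0.42 -0.01] w [504.  -7. 244.]
[ 44.   0. -45.] [-0.01 -0.49 -0.01] w [508.  -0. 242.]
[ 51.  -0. -49.] [-0.01 -0.56 -0.01] w [513.   7. 240.]
```

Call:
apply_moves --series '[{"x": 6,"y": 0,"z": -9,"ax": 0,"ay": -0.07,"az": 0},{"x": 12,"y": 0,"z": -15,"ax": 0,"ay": -0.14,"az": 0},{"x": 17,"y": 0,"z": -22,"ax": 0,"ay": -0.21,"az": 0},{"x": 23,"y": 0,"z": -28,"ax": 0,"ay": -0.28,"az": 0},{"x": 30,"y": 0,"z": -34,"ax": 0,"ay": -0.35,"az": 0},{"x": 30,"y": 0,"z": -34,"ax": 0,"ay": -0.35,"az": 0},{"x": 30,"y": 0,"z": -34,"ax": 0,"ay": -0.35,"az": 0}]'

```text
time_s: 5.75
position: [497.8, -15.2, 241.6]
eef_rot: [2.032, 1.096, -1.263]
force: [0.2, -0.6, -0.8]
opening: 0.13
gripper_force: 58.9
```

Run:
```python
from h import *
c=cap('scene');a=cap('top')
A=cv2.resize(cv2.cvtColor(c['pixels'],4)[110:250,180:320],None,fx=3,fy=3)
B=cv2.resize(cv2.cvtColor(a['pixels'],4)[140:280,200:320],None,fx=3,fy=3)
cv2.imwrite('pics/s3.png',np.hstack([A,B]))
o=st();print(o['position'],o['joint_positions'].round(2),o['force'],tomove(*cup_to_tcp(lipat(1.8),1.0,np.radians(104))))
```

```text
[497.63818134 -15.95311095 244.3358626 ] [ 0.33  0.86  0.34  2.06 -0.58  2.81] [-1.02289499  0.64834146 -1.19365901] (array([ 0.7,  0.3, -1.6]), array([-0.014, -0.004, -0.011]))
```

View pics/s3.png

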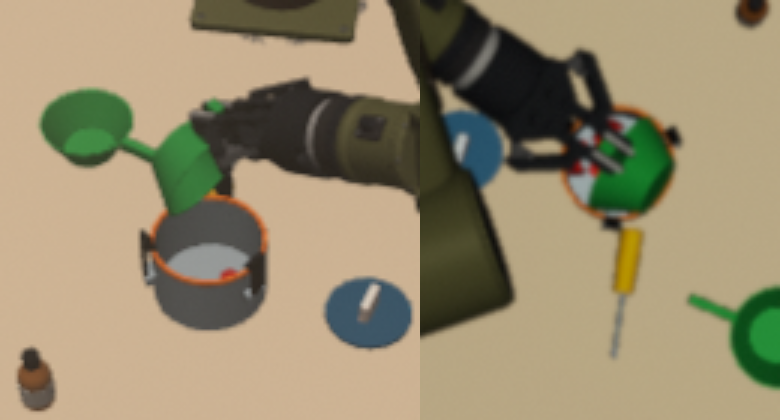

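Red blocks show inside the canister at (228,272) in the left crop and under the cup in the right crop. I'll use the wrist view to check that the cup's inside is empty.

Run:
```python
from h import *
c=cap('wrist','w3.png');im=c['pixels'].astype(int)
red=(im[...,0]>90)&(im[...,0]>2.2*im[...,1])&(im[...,0]>2.2*im[...,2])
m=np.zeros(red.shape,np.uint8);cv2.ellipse(m,(256,118),(94,76),0,0,360,1,-1)
print('inside',(red&(m>0)).sum(),'out',(red&(m==0)).sum(), np.argwhere(red&(m>0))[:3])
```

```text
inside 0 out 0 []
```

```bash
cat >> h.py <<'E'
PL=np.array([548.6,-145.4,45.])
E
python3 - <<'E'
from h import *
d=np.radians
L0=lipat(d(104))
def T(a,lip): return cup_to_tcp(np.array(lip,float),1.0,d(a))
u=PL[:2]-L0[:2]
k1=[T(a,np.r_[L0[:2]+u*f,z]) for a,z,f in zip((101,96,91,86,80,74,68,62),(122,127,132,137,143,149,155,160),(0,0,0,0,.0,.02,.05,.09))]
k2=[T(a,np.r_[L0[:2]+u*f,z]) for a,z,f in zip((56,50,44,37,30,23,16,10),[162,165,168]+[170]*5,(.15,.22,.3,.4,.5,.6,.7,.8))]
k3=[T(a,np.r_[L0[:2]+u*f,z]) for a,z,f in zip((5,1,0,0,0,0,0,0),[160,145,130,115,100,85,75,70],(.9,.97,1,1,1,1,1,1))]
rows(k1);print();rows(k2,k1[-1]);print();rows(k3,k2[-1])
E
```

```text
[-4.  0.  3.] [-0.01  0.05 -0.01] w [495. -20. 247.]
[-12.   1.  11.] [-0.01  0.13 -0.01] w [489. -29. 251.]
[-21.   1.  19.] [-0.01  0.22 -0.01] w [484. -38. 255.]
[-28.   1.  28.] [-0.01  0.31 -0.01] w [478. -47. 258.]
[-35.   1.  38.] [-0.01  0.41 -0.01] w [471. -58. 260.]
[-42.   3.  49.] [-0.01  0.52 -0.01] w [466. -70. 261.]
[-47.   7.  62.] [-0.01  0.62 -0.01] w [461. -84. 260.]
[-51.  11.  75.] [-0.01  0.73 -0.01] w [458. -98. 258.]

[-11.   7.  12.] [-0.   0.1  0. ] w [ 456. -113.  251.]
[-21.  14.  23.] [-0.    0.21  0.  ] w [ 455. -129.  244.]
[-31.  23.  35.] [-0.    0.31  0.  ] w [ 455. -146.  237.]
[-41.  34.  51.] [-0.    0.44  0.  ] w [ 456. -165.  226.]
[-49.  46.  69.] [-0.    0.56  0.  ] w [ 458. -182.  212.]
[-54.  57.  87.] [-0.    0.68  0.01] w [ 461. -198.  197.]
[-58.  68. 105.] [-0.    0.8   0.01] w [ 466. -213.  182.]
[-61.  79. 120.] [-0.    0.91  0.01] w [ 471. -225.  169.]

[-17.  11.  15.] [-0.    0.09  0.  ] w [ 476. -237.  148.]
[-32.  19.  33.] [-0.    0.16  0.  ] w [ 481. -245.  124.]
[-42.  22.  47.] [-0.    0.17  0.  ] w [ 483. -249.  107.]
[-50.  22.  60.] [-0.    0.17  0.  ] w [ 483. -249.   92.]
[-57.  22.  73.] [-0.    0.17  0.  ] w [ 483. -249.   77.]
[-65.  22.  86.] [-0.    0.17  0.  ] w [ 483. -249.   62.]
[-70.  22.  95.] [-0.    0.17  0.  ] w [ 483. -249.   52.]
[-72.  22.  99.] [-0.    0.17  0.  ] w [ 483. -249.   47.]
```

Call:
apply_moves --series '[{"x": -4,"y": 0,"z": 3,"ax": 0,"ay": 0.05,"az": -0.01},{"x": -12,"y": 1,"z": 11,"ax": 0,"ay": 0.13,"az": -0.01},{"x": -21,"y": 1,"z": 19,"ax": 0,"ay": 0.22,"az": -0.01},{"x": -28,"y": 1,"z": 28,"ax": 0,"ay": 0.31,"az": -0.01},{"x": -35,"y": 1,"z": 38,"ax": 0,"ay": 0.41,"az": -0.01},{"x": -42,"y": 3,"z": 49,"ax": 0,"ay": 0.52,"az": -0.01},{"x": -47,"y": 7,"z": 62,"ax": 0,"ay": 0.62,"az": -0.01},{"x": -51,"y": 11,"z": 75,"ax": 0,"ay": 0.73,"az": -0.01}]'

```text
time_s: 6.57
position: [457.7, -97.1, 259.6]
eef_rot: [2.563, 1.399, -0.482]
force: [0.2, -0.4, -1.7]
opening: 0.128
gripper_force: 58.9
```

Call:
apply_moves --series '[{"x": -11,"y": 7,"z": 12,"ax": 0,"ay": 0.1,"az": 0},{"x": -21,"y": 14,"z": 23,"ax": 0,"ay": 0.21,"az": 0},{"x": -31,"y": 23,"z": 35,"ax": 0,"ay": 0.31,"az": 0},{"x": -41,"y": 34,"z": 51,"ax": 0,"ay": 0.43,"az": 0},{"x": -49,"y": 46,"z": 69,"ax": 0,"ay": 0.55,"az": 0},{"x": -54,"y": 57,"z": 87,"ax": 0,"ay": 0.67,"az": 0},{"x": -58,"y": 68,"z": 105,"ax": 0,"ay": 0.79,"az": 0.01},{"x": -61,"y": 79,"z": 120,"ax": 0,"ay": 0.91,"az": 0.01}]'

```text
time_s: 7.23
position: [468.7, -226.6, 171.0]
eef_rot: [-2.48, -1.337, -0.678]
force: [0.8, 1.0, -0.8]
opening: 0.129
gripper_force: 59.0
```

Call:
apply_moves --series '[{"x": -17,"y": 11,"z": 15,"ax": 0,"ay": 0.09,"az": 0},{"x": -32,"y": 19,"z": 33,"ax": 0,"ay": 0.16,"az": 0},{"x": -42,"y": 22,"z": 47,"ax": 0,"ay": 0.17,"az": 0},{"x": -50,"y": 22,"z": 60,"ax": 0,"ay": 0.17,"az": 0},{"x": -57,"y": 22,"z": 73,"ax": 0,"ay": 0.17,"az": 0},{"x": -60,"y": 22,"z": 80,"ax": 0,"ay": 0.17,"az": 0},{"x": -60,"y": 22,"z": 80,"ax": 0,"ay": 0.17,"az": 0}]'

```text
time_s: 7.82
position: [480.1, -245.8, 68.8]
eef_rot: [-2.36, -1.272, -0.854]
force: [0.3, 0.6, 0.1]
opening: 0.128
gripper_force: 59.0
```

Run:
```python
from h import *
o=st();print(o['position'],o['joint_positions'].round(2),o['force'],o['time_s'])
print(tomove(*cup_to_tcp(PL,1.0,0)))
a=cap('top');b=cap('scene');w=cap('wrist')
A=cv2.resize(cv2.cvtColor(a['pixels'],4)[160:260,240:370],None,fx=3,fy=3)
B=cv2.resize(cv2.cvtColor(b['pixels'],4)[150:250,130:260],None,fx=3,fy=3)
W=cv2.resize(cv2.cvtColor(w['pixels'],4),(390,292))
cv2.imwrite('pics/s4.png',np.vstack([np.hstack([A,B]),np.hstack([W,W*0])]))
```

```text
[ 480.06901745 -245.82249846   68.7766833 ] [-0.85  0.55 -0.36  0.88  0.67  1.23] [0.34271352 0.58483452 0.06890053] 7.8167
(array([-30.6,   3.7,  35.1]), array([-0.003,  0.004, -0.011]))
```

View pics/s4.png

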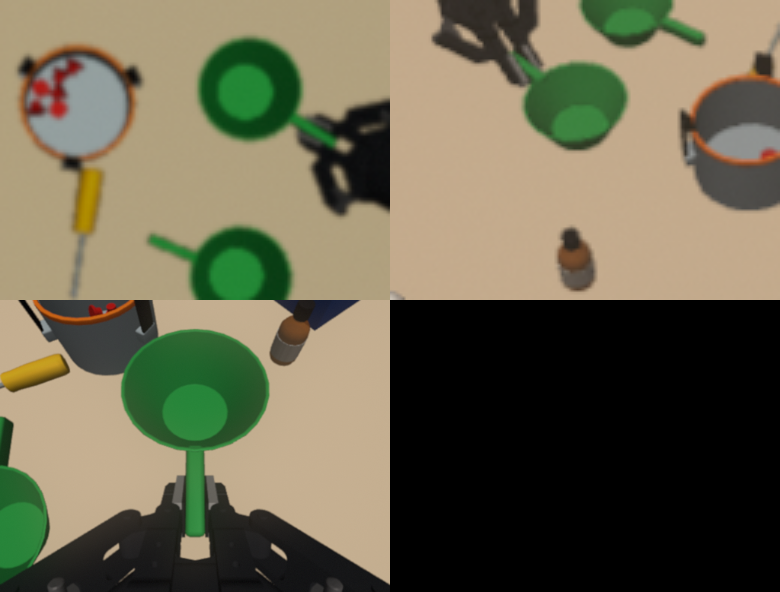

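The cup is empty, and the blocks all lie in the canister around (55,85) in the top-left crop. None are on the bench. Setting the cup down.

Call:
apply_moves --series '[{"x": -8,"y": 1,"z": 9,"ax": 0,"ay": 0,"az": -0.01},{"x": -16,"y": 2,"z": 18,"ax": 0,"ay": 0,"az": -0.01},{"x": -22,"y": 3,"z": 25,"ax": 0,"ay": 0,"az": -0.01},{"x": -26,"y": 3,"z": 30,"ax": 0,"ay": 0,"az": -0.01},{"x": -28,"y": 3,"z": 32,"ax": 0,"ay": 0,"az": -0.01},{"x": -29,"y": 3,"z": 33,"ax": 0,"ay": 0,"az": -0.01},{"x": -29,"y": 3,"z": 33,"ax": 0,"ay": 0,"az": -0.01},{"x": -29,"y": 3,"z": 33,"ax": 0,"ay": 0,"az": -0.01}]'

```text
time_s: 8.63
position: [483.2, -248.5, 24.9]
eef_rot: [-2.355, -1.285, -0.858]
force: [-0.5, -0.9, -0.7]
opening: 0.128
gripper_force: 59.0
```

Run:
```python
from h import *
o=st();print(o['position'],o['force'],tomove(*cup_to_tcp(PL,1.0,0)))
```

```text
[ 483.16263749 -248.47278641   24.86879635] [-0.53496363 -0.88168252 -0.72566568] (array([-2.1, -0.5,  1.7]), array([-0.003,  0.003, -0.001]))
```

Lower 2.5 mm more, release, back off.

Call:
apply_moves --series '[{"x": -1,"y": 0,"z": 1,"ax": 0,"ay": 0,"az": 0},{"x": -2,"y": 0,"z": 2,"ax": 0,"ay": 0,"az": 0},{"x": -2,"y": 0,"z": 2,"ax": 0,"ay": 0,"az": 0},{"x": -2,"y": 0,"z": 2,"ax": 0,"ay": 0,"az": 0}]'

```text
time_s: 8.97
position: [483.3, -248.9, 22.3]
eef_rot: [-2.355, -1.285, -0.859]
force: [-0.0, -1.6, 1.4]
opening: 0.13
gripper_force: 59.2
```

Call:
apply_moves --series '[{"x": 0,"y": 0,"z": 0,"ax": 0,"ay": 0,"az": 0},{"x": 0,"y": 0,"z": 0,"ax": 0,"ay": 0,"az": 0},{"x": 0,"y": 0,"z": 0,"ax": 0,"ay": 0,"az": 0},{"x": 0,"y": 0,"z": 0,"ax": 0,"ay": 0,"az": 0},{"x": 0,"y": 0,"z": 0,"ax": 0,"ay": 0,"az": 0},{"x": 0,"y": 0,"z": 0,"ax": 0,"ay": 0,"az": 0}]' --gripper 50

```text
time_s: 9.47
position: [482.9, -248.6, 21.9]
eef_rot: [-2.355, -1.285, -0.858]
force: [-1.1, -0.0, -0.1]
opening: 0.588
gripper_force: 0.0
```

Call:
apply_moves --series '[{"x": 0,"y": 0,"z": -10,"ax": 0,"ay": 0,"az": 0},{"x": 0,"y": 0,"z": -35,"ax": 0,"ay": 0,"az": 0},{"x": 0,"y": 0,"z": -70,"ax": 0,"ay": 0,"az": 0},{"x": 10,"y": 0,"z": -105,"ax": 0,"ay": 0,"az": 0},{"x": 30,"y": 0,"z": -140,"ax": 0,"ay": 0,"az": 0},{"x": 50,"y": 0,"z": -170,"ax": 0,"ay": -0.1,"az": 0},{"x": 60,"y": 0,"z": -190,"ax": 0,"ay": -0.2,"az": 0},{"x": 60,"y": 0,"z": -190,"ax": 0,"ay": -0.3,"az": 0}]'

```text
time_s: 10.13
position: [442.8, -315.9, 211.8]
eef_rot: [-2.567, -1.398, -0.518]
force: [1.6, -0.5, -1.0]
opening: 0.585
gripper_force: 0.0
```

Run:
```python
from h import *
a=cap('top');C=cloud(a);im=cv2.cvtColor(a['pixels'],4);hsv=cv2.cvtColor(im,cv2.COLOR_BGR2HSV)
A=im[150:270,130:370];cv2.imwrite('pics/s5.png',cv2.resize(A,None,fx=3,fy=3))
o=st();print(o['position'],o['joint_positions'].round(2),o['time_s'])
# hover above lid with bar yaw .586: candidates
for y in (.586,.586+np.pi,.586-np.pi):
    pass
q=toolrot(.586,0);print('lid hover',tomove([498.2,319.5,150],q))
```

```text
[ 444.31180479 -312.92825029  212.18640224] [-0.83  0.35 -0.12  1.19  0.38  1.29] 10.1833
lid hover (array([ 497.3, -297.9,  265.8]), array([-0.065, -0.386,  0.411]))
```

View pics/s5.png

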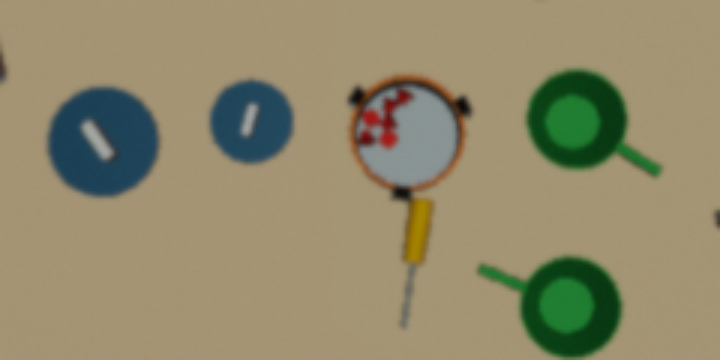

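The top view shows the cup upright at crop (576,120) and released. The lid is at (103,141), with its bar running upper-left to lower-right. Moving to hover above it, using the half-turn yaw that suits joint 6.

Run:
```python
from h import *
p0=np.array([444.3,-312.9,212.2]);pe=np.array([498.2,319.5,190.])
def T(t): return p0+(pe-p0)*t, toolrot(1.0+2.728*t,.4*max(0,1-3*t))
ts=np.arange(1,25)/24
rows([T(t) for t in ts[:8]]);print();rows([T(t) for t in ts[8:16]],T(ts[7]));print();rows([T(t) for t in ts[16:]],T(ts[15]))
```

```text
[ 21. -12.  10.] [ 0.06 -0.04 -0.1 ] w [ 447. -287.  211.]
[ 43. -25.  19.] [ 0.09 -0.09 -0.21] w [ 449. -260.  210.]
[ 64. -37.  29.] [ 0.12 -0.13 -0.32] w [ 451. -234.  209.]
[ 85. -50.  38.] [ 0.15 -0.18 -0.43] w [ 453. -208.  208.]
[107. -62.  48.] [ 0.17 -0.23 -0.55] w [ 456. -181.  208.]
[128. -74.  57.] [ 0.18 -0.27 -0.66] w [ 458. -155.  207.]
[149. -87.  67.] [ 0.19 -0.31 -0.78] w [ 460. -128.  206.]
[171. -99.  76.] [ 0.19 -0.35 -0.9 ] w [ 462. -102.  205.]

[24. 11.  1.] [ 0.    0.   -0.11] w [465. -76. 204.]
[48. 22.  2.] [ 0.    0.   -0.23] w [467. -49. 203.]
[72. 33.  3.] [ 0.    0.   -0.34] w [469. -23. 202.]
[96. 43.  4.] [ 0.    0.   -0.45] w [471.   3. 201.]
[121.  54.   5.] [ 0.    0.   -0.57] w [473.  30. 200.]
[145.  65.   6.] [ 0.    0.   -0.68] w [476.  56. 199.]
[169.  76.   6.] [ 0.   0.  -0.8] w [478.  82. 198.]
[193.  87.   7.] [ 0.    0.   -0.91] w [480. 109. 197.]

[ 6. 26.  1.] [ 0.    0.   -0.11] w [482. 135. 196.]
[12. 51.  2.] [ 0.    0.   -0.23] w [485. 161. 196.]
[19. 77.  3.] [ 0.    0.   -0.34] w [487. 188. 195.]
[ 25. 103.   4.] [ 0.    0.   -0.45] w [489. 214. 194.]
[ 31. 129.   5.] [ 0.    0.   -0.57] w [491. 240. 193.]
[ 37. 154.   6.] [ 0.    0.   -0.68] w [494. 267. 192.]
[ 44. 180.   6.] [ 0.   0.  -0.8] w [496. 293. 191.]
[ 50. 206.   7.] [ 0.    0.   -0.91] w [498. 320. 190.]
```

Call:
apply_moves --series '[{"x": 21,"y": -12,"z": 10,"ax": 0.05,"ay": -0.04,"az": -0.1},{"x": 43,"y": -25,"z": 19,"ax": 0.09,"ay": -0.09,"az": -0.21},{"x": 64,"y": -37,"z": 29,"ax": 0.12,"ay": -0.13,"az": -0.32},{"x": 85,"y": -50,"z": 38,"ax": 0.15,"ay": -0.18,"az": -0.43},{"x": 107,"y": -62,"z": 48,"ax": 0.17,"ay": -0.23,"az": -0.55},{"x": 128,"y": -74,"z": 57,"ax": 0.18,"ay": -0.27,"az": -0.66},{"x": 149,"y": -87,"z": 67,"ax": 0.19,"ay": -0.31,"az": -0.78},{"x": 171,"y": -99,"z": 76,"ax": 0.19,"ay": -0.35,"az": -0.9}]'

```text
time_s: 10.85
position: [459.2, -99.6, 200.7]
eef_rot: [-1.799, -2.558, -0.018]
force: [0.7, -0.1, -0.7]
opening: 0.582
gripper_force: 0.0
```

Call:
apply_moves --series '[{"x": 24,"y": 11,"z": 1,"ax": 0,"ay": 0,"az": -0.11},{"x": 48,"y": 22,"z": 2,"ax": 0,"ay": 0,"az": -0.23},{"x": 72,"y": 33,"z": 3,"ax": 0,"ay": 0,"az": -0.34},{"x": 96,"y": 43,"z": 4,"ax": 0,"ay": 0,"az": -0.45},{"x": 121,"y": 54,"z": 5,"ax": 0,"ay": 0,"az": -0.57},{"x": 145,"y": 65,"z": 6,"ax": 0,"ay": 0,"az": -0.68},{"x": 169,"y": 76,"z": 6,"ax": 0,"ay": 0,"az": -0.8},{"x": 193,"y": 87,"z": 7,"ax": 0,"ay": 0,"az": -0.91}]'

```text
time_s: 11.52
position: [476.4, 111.2, 197.7]
eef_rot: [-0.492, -3.094, -0.027]
force: [-0.9, 0.6, 1.8]
opening: 0.586
gripper_force: 0.0
```

Call:
apply_moves --series '[{"x": 6,"y": 26,"z": 1,"ax": 0,"ay": 0,"az": -0.11},{"x": 12,"y": 51,"z": 2,"ax": 0,"ay": 0,"az": -0.23},{"x": 19,"y": 77,"z": 3,"ax": 0,"ay": 0,"az": -0.34},{"x": 25,"y": 103,"z": 4,"ax": 0,"ay": 0,"az": -0.45},{"x": 31,"y": 129,"z": 5,"ax": 0,"ay": 0,"az": -0.57},{"x": 37,"y": 154,"z": 6,"ax": 0,"ay": 0,"az": -0.68},{"x": 44,"y": 180,"z": 6,"ax": 0,"ay": 0,"az": -0.8},{"x": 50,"y": 206,"z": 7,"ax": 0,"ay": 0,"az": -0.91}]'

```text
time_s: 12.18
position: [494.0, 322.2, 194.1]
eef_rot: [0.92, -3.003, -0.029]
force: [0.5, -0.6, -0.7]
opening: 0.588
gripper_force: 0.0
```

Call:
apply_moves --series '[{"x": 0,"y": 0,"z": 0,"ax": 0,"ay": 0,"az": 0},{"x": 0,"y": 0,"z": 0,"ax": 0,"ay": 0,"az": 0},{"x": 0,"y": 0,"z": 0,"ax": 0,"ay": 0,"az": 0}]' --gripper 50

```text
time_s: 12.43
position: [494.2, 320.5, 194.2]
eef_rot: [0.909, -3.006, -0.028]
force: [0.5, -0.1, 0.5]
opening: 0.586
gripper_force: 0.0
```

Run:
```python
from h import *
w=cap('wrist','w5.png')
o=st();print(o['position'],o['joint_positions'].round(2),o['time_s'],o['force'],R.from_rotvec(o['eef_rot']).as_matrix().round(3).tolist())
print(tomove([498.2,319.5,190],toolrot(3.728,0)))
```

```text
[494.32295344 320.12573261 194.46673545] [ 0.57  0.38 -0.05  1.13  0.02 -0.02] 12.4833 [-0.57354003 -0.63398484  1.32340752] [[-0.833, -0.554, -0.006], [-0.554, 0.832, 0.017], [-0.005, 0.017, -1.0]]
(array([-2.9, -2.7,  4.4]), array([0.017, 0.005, 0.001]))
```

View pics/w5.png

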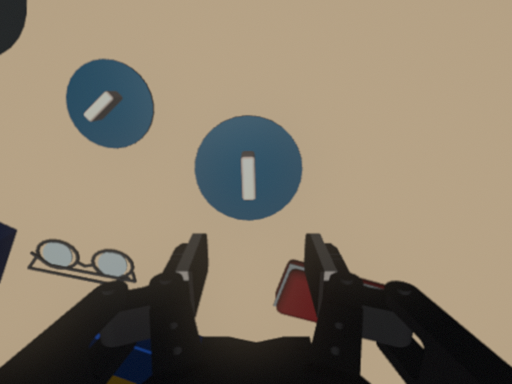

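The wrist view shows the large lid at (248,167), its bar at (248,178) aligned with the finger plane's normal, and the small lid at (110,103). Measuring the bar top from depth.

```bash
cat >> h.py <<'E'
def circ(P): 
    A=np.c_[2*P,np.ones(len(P))];s=np.linalg.lstsq(A,(P**2).sum(1),rcond=None)[0];return s[:2],np.sqrt(s[2]+s[:2]@s[:2])
E
python3 - <<'E'
from h import *
c=load('wrist');C=cloud(c);im=c['pixels'].astype(int)
w=(im.min(2)>130);m=np.zeros_like(w);m[140:210,228:270]=w[140:210,228:270]
print(m.sum());P=C[m];print(np.percentile(P[:,2],[5,50,95]))
T=m.astype(np.uint8);(cx,cy),(a,b),an=cv2.minAreaRect(np.argwhere(m)[:,::-1].astype(np.float32));print(cx,cy,a,b,an)
box=cv2.boxPoints(((cx,cy),(a,b),an));B=np.array([onplane(c,*q,46) for q in box]);print(B.round(1).tolist(),B.mean(0))
e=[B[i+1]-B[i] for i in range(3)];l=max(e,key=np.linalg.norm);s=min(e,key=np.linalg.norm);print(np.linalg.norm(l),np.linalg.norm(s),'yaw',np.arctan2(l[1],l[0]))
bl=(im[...,2]>1.5*im[...,0])&(im[...,2]>60);bm=np.zeros_like(bl,np.uint8);bm[100:235,180:320]=bl[100:235,180:320]
cn=max(cv2.findContours(bm,0,1)[0],key=len)[:,0];Q=np.array([onplane(c,*q,12)for q in cn]);print('disc',circ(Q[:,:2]),np.median(C[bm>0][:,2]))
E
```

```text
506
[44.59076627 45.77871301 47.04937057]
247.74110412597656 178.0095977783203 42.26731491088867 11.917755126953125 87.87889862060547
[[486.4, 301.0, 46.0], [479.6, 310.4, 46.0], [515.2, 336.0, 46.0], [522.3, 326.1, 46.0]] [500.89910213 318.36401787  46.        ]
43.830060495031546 11.641383518166434 yaw 0.6225871368040826
disc (array([500.79747304, 318.64423736]), np.float64(57.664106970574466)) 11.915411675800499
```

Run:
```python
from h import *
print(tomove([500.3,318.8,60],toolrot(3.764,0)))
```

```text
(array([ -3.6,  -6.7, 134.4]), array([ 0.017,  0.005, -0.035]))
```

Call:
apply_moves --series '[{"x": -1,"y": -2,"z": 30,"ax": 0.005,"ay": 0.001,"az": -0.01},{"x": -2,"y": -4,"z": 65,"ax": 0.01,"ay": 0.003,"az": -0.02},{"x": -3,"y": -6,"z": 100,"ax": 0.017,"ay": 0.005,"az": -0.03},{"x": -3.6,"y": -6.7,"z": 125,"ax": 0.017,"ay": 0.005,"az": -0.035},{"x": -3.6,"y": -6.7,"z": 134,"ax": 0.017,"ay": 0.005,"az": -0.035},{"x": -3.6,"y": -6.7,"z": 134,"ax": 0.017,"ay": 0.005,"az": -0.035},{"x": -3.6,"y": -6.7,"z": 134,"ax": 0.017,"ay": 0.005,"az": -0.035},{"x": -3.6,"y": -6.7,"z": 134,"ax": 0.017,"ay": 0.005,"az": -0.035}]'

```text
time_s: 13.15
position: [502.6, 320.4, 63.1]
eef_rot: [-0.96, 2.986, 0.002]
force: [0.8, 0.2, -0.5]
opening: 0.585
gripper_force: 0.0
```

Run:
```python
from h import *
print(tomove([500.3,318.8,17],toolrot(3.764,0)),st()['position'])
```

```text
(array([ 3.1,  0. , 46.1]), array([-0.   ,  0.006, -0.   ])) [502.61955635 320.44500295  63.14539167]
```

Call:
apply_moves --series '[{"x": 1,"y": 0,"z": 12,"ax": 0,"ay": 0.006,"az": 0},{"x": 2,"y": 0,"z": 26,"ax": 0,"ay": 0.006,"az": 0},{"x": 3,"y": 0,"z": 37,"ax": 0,"ay": 0.006,"az": 0},{"x": 3,"y": 0,"z": 42,"ax": 0,"ay": 0.006,"az": 0},{"x": 3,"y": 0,"z": 44,"ax": 0,"ay": 0.006,"az": 0},{"x": 3,"y": 0,"z": 44,"ax": 0,"ay": 0.006,"az": 0},{"x": 3,"y": 0,"z": 44,"ax": 0,"ay": 0.006,"az": 0}]'

```text
time_s: 13.73
position: [499.5, 318.7, 17.8]
eef_rot: [0.962, -2.988, 0.002]
force: [-0.2, 0.1, -1.2]
opening: 0.588
gripper_force: 0.0
```

Run:
```python
from h import *
print(tomove([500.3,318.8,17],toolrot(3.764,0)),st()['position'],st()['force'])
```

```text
(array([-0.7, -0.4,  0.8]), array([-0.   , -0.002,  0.001])) [499.45043653 318.70192875  17.77524526] [-0.23824365  0.12540294 -1.22195908]
```

Close on the bar, then check.

Call:
apply_moves --series '[{"x": 0,"y": 0,"z": 0,"ax": 0,"ay": 0,"az": 0},{"x": 0,"y": 0,"z": 0,"ax": 0,"ay": 0,"az": 0},{"x": 0,"y": 0,"z": 0,"ax": 0,"ay": 0,"az": 0},{"x": 0,"y": 0,"z": 0,"ax": 0,"ay": 0,"az": 0},{"x": 0,"y": 0,"z": 0,"ax": 0,"ay": 0,"az": 0},{"x": 0,"y": 0,"z": 0,"ax": 0,"ay": 0,"az": 0},{"x": 0,"y": 0,"z": 0,"ax": 0,"ay": 0,"az": 0}]' --gripper 0

```text
time_s: 14.32
position: [499.4, 318.7, 17.8]
eef_rot: [0.962, -2.988, 0.002]
force: [-0.8, -0.0, 5.3]
opening: 0.15
gripper_force: 59.7
```

Run:
```python
from h import *
o=st();print(o['position'],o['force'],o['eef_rot'],tomove([499.5,318.7,167.5]))
```

```text
[499.4408498  318.65550106  17.8448701 ] [-0.75256719 -0.02224879  5.34081326] [ 9.62447912e-01 -2.98835833e+00  1.57923766e-03] (array([   0.3,   -0. , -149.7]), array([0., 0., 0.]))
```

Call:
apply_moves --series '[{"x": 0,"y": 0,"z": -6,"ax": 0,"ay": 0,"az": 0},{"x": 0,"y": 0,"z": -20,"ax": 0,"ay": 0,"az": 0},{"x": 0,"y": 0,"z": -45,"ax": 0,"ay": 0,"az": 0},{"x": 0,"y": 0,"z": -75,"ax": 0,"ay": 0,"az": 0},{"x": 0,"y": 0,"z": -105,"ax": 0,"ay": 0,"az": 0},{"x": 0,"y": 0,"z": -130,"ax": 0,"ay": 0,"az": 0},{"x": 0,"y": 0,"z": -145,"ax": 0,"ay": 0,"az": 0},{"x": 0,"y": 0,"z": -150,"ax": 0,"ay": 0,"az": 0}]'

```text
time_s: 14.98
position: [500.5, 319.4, 170.1]
eef_rot: [-0.963, 2.99, -0.0]
force: [1.0, 0.7, -0.8]
opening: 0.15
gripper_force: 59.1
```

Run:
```python
from h import *
w=cap('wrist');o=st();print(o['position'],o['force'],o['opening'],o['gripper_force'])
# lid pose in tool frame: disc edge from wrist depth
C=cloud(w);im=w['pixels'].astype(int)
bl=(im[...,2]>1.5*im[...,0])&(im[...,2]>60)&(np.abs(C[...,2]-(o['position'][2]-6))<15)
P=C[bl];print(len(P),P.mean(0)); A=np.c_[P[:,:2]-P[:,:2].mean(0),np.ones(len(P))];s=np.linalg.lstsq(A,P[:,2],rcond=None)[0];print('tilt',s)
cn=max(cv2.findContours(bl.astype(np.uint8),0,1)[0],key=len)[:,0];Q=np.array([C[y,x] for x,y in cn]);
D=np.linalg.norm(Q[:,:2]-o['position'][:2],axis=1);print('disc',circ(Q[D>50][:,:2]),(D>50).sum())
print(tomove([501.5,-8.3,170],toolrot(3.764,0)))
```

```text
[500.26588371 319.27073309 169.41641208] [ 0.02141626  1.15957668 -0.53623968] 0.1519048438852486 59.070918560028076
21681 [485.76018519 308.90712291 164.14854485]
tilt [2.53746231e-03 1.99510290e-03 1.64148545e+02]
disc (array([500.1643969 , 319.19755722]), np.float64(57.50804999476885)) 412
(array([ 190.2, -266.7,   -0.4]), array([-0.   , -0.   ,  0.001]))
```

Call:
apply_moves --series '[{"x": 10,"y": -14,"z": 0,"ax": 0,"ay": 0,"az": 0},{"x": 32,"y": -45,"z": 0,"ax": 0,"ay": 0,"az": 0},{"x": 54,"y": -76,"z": 0,"ax": 0,"ay": 0,"az": 0},{"x": 76,"y": -107,"z": 0,"ax": 0,"ay": 0,"az": 0},{"x": 98,"y": -138,"z": 0,"ax": 0,"ay": 0,"az": 0},{"x": 120,"y": -169,"z": 0,"ax": 0,"ay": 0,"az": 0},{"x": 142,"y": -200,"z": 0,"ax": 0,"ay": 0,"az": 0},{"x": 164,"y": -231,"z": 0,"ax": 0,"ay": 0,"az": 0}]'

```text
time_s: 15.7
position: [498.5, 32.8, 165.8]
eef_rot: [0.961, -2.983, 0.001]
force: [0.0, -0.2, -1.1]
opening: 0.15
gripper_force: 58.9
```

Call:
apply_moves --series '[{"x": 16,"y": -22,"z": 0,"ax": 0,"ay": 0,"az": 0},{"x": 24,"y": -33,"z": 0,"ax": 0,"ay": 0,"az": 0},{"x": 26,"y": -36,"z": 0,"ax": 0,"ay": 0,"az": 0},{"x": 26,"y": -36,"z": 0,"ax": 0,"ay": 0,"az": 0},{"x": 26,"y": -36,"z": 0,"ax": 0,"ay": 0,"az": 0},{"x": 26,"y": -36,"z": 0,"ax": 0,"ay": 0,"az": 0}]'

```text
time_s: 16.2
position: [500.3, -8.2, 167.2]
eef_rot: [0.963, -2.985, 0.001]
force: [0.5, -0.5, -1.0]
opening: 0.15
gripper_force: 59.0
```

```bash
cat > m.py <<'E'
from h import *
o=st();print(o['position'],o['force'],o['joint_positions'].round(2),o['time_s'])
zt=o['position'][2]-17.5+12
for n in('top','scene','wrist'):
    a=cap(n);C=cloud(a);im=a['pixels'].astype(int)
    bl=(im[...,2]>1.3*im[...,0])&(np.abs(C[...,2]-zt)<12)&(np.linalg.norm(C[...,:2]-o['position'][:2],axis=-1)<75)
    P=C[bl]
    if len(P)<30: print(n,'few',len(P));continue
    cn=np.vstack(cv2.findContours(bl.astype(np.uint8),0,1)[0])[:,0];Q=np.array([onplane(a,x,y,zt) for x,y in cn])
    D=np.linalg.norm(Q[:,:2]-o['position'][:2],axis=1)
    print(n,'lid rim',circ(Q[(D>53)&(D<66)][:,:2]),((D>53)&(D<66)).sum(),np.median(P[:,2]))
    og=(im[...,0]>1.6*im[...,1])&(im[...,0]>90)&(np.abs(C[...,2]-78)<7)&(np.abs(np.linalg.norm(C[...,:2]-CAN,axis=-1)-58)<9)
    print(n,'seal',og.sum(), circ(C[og][:,:2]) if og.sum()>20 else '')
E
python3 m.py
python3 - <<'E'
from h import *
print(tomove([502.8,-8.3,130],toolrot(3.764,0)))
E
```

```text
[500.2875061   -8.23117124 167.2185377 ] [ 0.45870775 -0.54731772 -1.03496476] [-0.02  0.26 -0.31  1.   -0.   -0.64] 16.2
top few 0
scene lid rim (array([505.87712314,  -5.04444588]), np.float64(57.531667293845594)) 73 162.2681507574265
scene seal 86 (array([509.37912678,  -6.84034594]), np.float64(56.91740813696556))
wrist lid rim (array([500.45428392,  -7.97321265]), np.float64(57.96068668217111)) 490 161.7383986043485
wrist seal 546 (array([503.46682459, -11.82701449]), np.float64(54.488725339480595))
(array([-1.6, -1.4, 37.7]), array([ 0.   , -0.004,  0.003]))
```

Run:
```python
from h import *
from scipy.optimize import least_squares
for n in('wrist','scene'):
    a=load(n);C=cloud(a);im=a['pixels'].astype(int)
    og=(im[...,0]>1.6*im[...,1])&(im[...,0]>90)&(np.abs(C[...,2]-78)<9)&(np.abs(np.linalg.norm(C[...,:2]-CAN,axis=-1)-58)<14)
    yx=np.argwhere(og);P=np.array([onplane(a,x,y,79) for y,x in yx])[:,:2]
    for rr in (57.5,):
        f=least_squares(lambda c:np.linalg.norm(P-c,axis=1)-rr,CAN,loss='soft_l1');print(n,rr,f.x,np.std(f.fun),len(P))
    ang=np.degrees(np.arctan2(*(P-CAN).T[::-1]));print(np.percentile(ang,[0,25,50,75,100]).round(),np.percentile(np.linalg.norm(P-f.x,axis=1),[2,98]))
```

```text
wrist 57.5 [505.83437355  -9.63024222] 1.1582307585240084 546
[-176. -155. -134. -116.  -91.] [55.37776845 59.37730166]
scene 57.5 [509.91873214  -7.19474398] 1.6678869071085216 87
[-111.  -40.   -1.   35.  123.] [53.91362919 59.90836066]
```

Run:
```python
from h import *
print(tomove([504.5,-9.6,114],toolrot(3.764,0)))
```

```text
(array([-2.3, -3.4, 53.7]), array([ 0.   , -0.004,  0.003]))
```

Call:
apply_moves --series '[{"x": -2,"y": -3,"z": 12,"ax": 0,"ay": -0.004,"az": 0},{"x": -2,"y": -3,"z": 26,"ax": 0,"ay": -0.004,"az": 0},{"x": -2,"y": -3,"z": 38,"ax": 0,"ay": -0.004,"az": 0},{"x": -2,"y": -3,"z": 46,"ax": 0,"ay": -0.004,"az": 0},{"x": -2,"y": -3,"z": 51,"ax": 0,"ay": -0.004,"az": 0},{"x": -2,"y": -3,"z": 51,"ax": 0,"ay": -0.004,"az": 0},{"x": -2,"y": -3,"z": 51,"ax": 0,"ay": -0.004,"az": 0},{"x": -2,"y": -3,"z": 51,"ax": 0,"ay": -0.004,"az": 0}]'

```text
time_s: 17.02
position: [504.7, -10.3, 117.5]
eef_rot: [-0.963, 2.989, -0.001]
force: [0.3, -0.3, -1.7]
opening: 0.154
gripper_force: 59.0
```

```bash
python3 m.py
python3 - <<'E'
from h import *
from scipy.optimize import least_squares
for n in('wrist','scene'):
    a=load(n);C=cloud(a);im=a['pixels'].astype(int)
    og=(im[...,0]>1.6*im[...,1])&(im[...,0]>90)&(np.abs(C[...,2]-78)<9)&(np.abs(np.linalg.norm(C[...,:2]-CAN,axis=-1)-58)<14)
    P=np.array([onplane(a,x,y,79) for y,x in np.argwhere(og)])[:,:2]
    if len(P)>20:
        f=least_squares(lambda c:np.linalg.norm(P-c,axis=1)-57.5,CAN,loss='soft_l1');print(n,f.x,len(P))
print(tomove([504.5,-9.6,108],toolrot(3.764,0)))
E
```

```text
[504.67386025 -10.33082627 117.50703018] [ 0.25005367 -0.27853433 -1.65208615] [-0.02  0.3  -0.39  0.87 -0.   -0.64] 17.0167
top few 0
scene lid rim (array([510.49427474,  -7.04304481]), np.float64(57.090276237020554)) 67 112.63188722624886
scene seal 63 (array([508.82990525,  -7.1764151 ]), np.float64(57.44108813373848))
wrist lid rim (array([504.67930114, -10.41752691]), np.float64(57.98895627580782)) 488 111.64336562106205
wrist seal 578 (array([506.06515943,  -9.92144838]), np.float64(57.962450367458324))
wrist [505.64367191 -10.25332366] 578
scene [509.86542104  -7.12287163] 65
(array([-0.3,  0.8,  9.5]), array([-0.001,  0.001,  0.001]))
```

Lid and canister agree within ~1 mm in both cameras. Pressing down.

Call:
apply_moves --series '[{"x": 0,"y": 0,"z": 4,"ax": 0,"ay": 0,"az": 0},{"x": 0,"y": 0,"z": 8,"ax": 0,"ay": 0,"az": 0},{"x": 0,"y": 0,"z": 11,"ax": 0,"ay": 0,"az": 0},{"x": 0,"y": 0,"z": 13,"ax": 0,"ay": 0,"az": 0},{"x": 0,"y": 0,"z": 15,"ax": 0,"ay": 0,"az": 0},{"x": 0,"y": 0,"z": 16,"ax": 0,"ay": 0,"az": 0},{"x": 0,"y": 0,"z": 16,"ax": 0,"ay": 0,"az": 0}]'

```text
time_s: 17.75
position: [505.8, -10.4, 102.4]
eef_rot: [-0.962, 2.987, -0.002]
force: [-1.4, -0.9, 8.3]
opening: 0.155
gripper_force: 60.4
```

Call:
apply_moves --series '[{"x": 0,"y": 0,"z": 1,"ax": 0,"ay": 0,"az": 0},{"x": 0,"y": 0,"z": 2,"ax": 0,"ay": 0,"az": 0},{"x": 0,"y": 0,"z": 3,"ax": 0,"ay": 0,"az": 0},{"x": 0,"y": 0,"z": 3,"ax": 0,"ay": 0,"az": 0}]'

```text
time_s: 18.08
position: [506.6, -10.4, 100.4]
eef_rot: [-0.961, 2.985, -0.003]
force: [-1.0, -0.3, 13.5]
opening: 0.152
gripper_force: 61.2
```

Run:
```python
from h import *
o=st();print(o['position'],o['force'],tomove([504.5,-9.6,88],toolrot(3.764,0)))
```

```text
[506.56743915 -10.39475485 100.3662429 ] [-0.9650836  -0.30038176 13.51435767] (array([ 1.3,  1.9, 12.4]), array([-0.003,  0.005,  0.001]))
```

Call:
apply_moves --series '[{"x": 0.5,"y": 0.5,"z": 1,"ax": 0,"ay": 0.003,"az": 0},{"x": 0.5,"y": 0.5,"z": 2,"ax": 0,"ay": 0.003,"az": 0},{"x": 0.5,"y": 0.5,"z": 3,"ax": 0,"ay": 0.003,"az": 0},{"x": 0.5,"y": 0.5,"z": 4,"ax": 0,"ay": 0.003,"az": 0},{"x": 0.5,"y": 0.5,"z": 4,"ax": 0,"ay": 0.003,"az": 0},{"x": 0.5,"y": 0.5,"z": 4,"ax": 0,"ay": 0.003,"az": 0}]'

```text
time_s: 18.58
position: [501.8, -10.2, 92.9]
eef_rot: [0.961, -2.985, -0.0]
force: [-1.3, 0.2, -1.7]
opening: 0.153
gripper_force: 61.9
```

Run:
```python
from h import *
o=st();print(o['position'],o['force'],o['ft_torque'],tomove([504.5,-9.6,88],toolrot(3.764,0)))
```

```text
[501.75540506 -10.23314166  92.91664482] [-1.29385008  0.15880711 -1.7398841 ] [0.03511711 0.07303792 0.00604015] (array([-2.6, -1.1,  4.9]), array([ 0.002, -0.005,  0.001]))
```

Snapped. Now press onto the seal.

Call:
apply_moves --series '[{"x": -1,"y": -0.5,"z": 1,"ax": 0,"ay": -0.003,"az": 0},{"x": -2,"y": -1,"z": 2,"ax": 0,"ay": -0.004,"az": 0},{"x": -2,"y": -1,"z": 3,"ax": 0,"ay": -0.004,"az": 0},{"x": -2,"y": -1,"z": 4,"ax": 0,"ay": -0.004,"az": 0},{"x": -2,"y": -1,"z": 5,"ax": 0,"ay": -0.004,"az": 0},{"x": -2,"y": -1,"z": 5,"ax": 0,"ay": -0.004,"az": 0},{"x": -2,"y": -1,"z": 5,"ax": 0,"ay": -0.004,"az": 0}]'

```text
time_s: 19.17
position: [505.2, -10.0, 89.1]
eef_rot: [-0.963, 2.99, 0.0]
force: [-2.9, 1.0, 5.3]
opening: 0.15
gripper_force: 62.9
```

Run:
```python
from h import *
o=st();print(o['position'],o['force'],o['ft_torque'],tomove([504.5,-9.6,88],toolrot(3.764,0)))
```

```text
[505.23542272 -10.02972555  89.09172582] [-2.94178135  1.03971975  5.2984711 ] [-0.0550777   0.70310111 -0.04944259] (array([0.3, 0.8, 1.1]), array([-0.   ,  0.001,  0.001]))
```

Call:
apply_moves --series '[{"x": 0,"y": 0,"z": 1,"ax": 0,"ay": 0,"az": 0},{"x": 0,"y": 0,"z": 2,"ax": 0,"ay": 0,"az": 0},{"x": 0,"y": 0,"z": 2,"ax": 0,"ay": 0,"az": 0},{"x": 0,"y": 0,"z": 2,"ax": 0,"ay": 0,"az": 0},{"x": 0,"y": 0,"z": 2,"ax": 0,"ay": 0,"az": 0},{"x": 0,"y": 0,"z": 2,"ax": 0,"ay": 0,"az": 0}]'

```text
time_s: 19.67
position: [505.3, -10.0, 87.8]
eef_rot: [-0.963, 2.989, 0.0]
force: [-4.3, 0.5, 11.0]
opening: 0.152
gripper_force: 63.6
```

Call:
apply_moves --series '[{"x": 0,"y": 0,"z": 0,"ax": 0,"ay": 0,"az": 0},{"x": 0,"y": 0,"z": 0,"ax": 0,"ay": 0,"az": 0},{"x": 0,"y": 0,"z": 0,"ax": 0,"ay": 0,"az": 0},{"x": 0,"y": 0,"z": 0,"ax": 0,"ay": 0,"az": 0},{"x": 0,"y": 0,"z": 0,"ax": 0,"ay": 0,"az": 0},{"x": 0,"y": 0,"z": 0,"ax": 0,"ay": 0,"az": 0},{"x": 0,"y": 0,"z": 0,"ax": 0,"ay": 0,"az": 0},{"x": 0,"y": 0,"z": 0,"ax": 0,"ay": 0,"az": 0}]'

```text
time_s: 20.33
position: [505.3, -10.0, 87.8]
eef_rot: [-0.963, 2.989, 0.0]
force: [-2.5, -0.3, 10.8]
opening: 0.157
gripper_force: 63.6
```

Run:
```python
from h import *
o=st();print(o['position'],o['force'],o['ft_torque'],o['gripper_force'])
w=load('wrist');w=cap('wrist');C=cloud(w);im=w['pixels'].astype(int)
bl=(im[...,2]>1.5*im[...,0])&(im[...,2]>60)&(np.abs(C[...,2]-83)<15)&(np.linalg.norm(C[...,:2]-o['position'][:2],axis=-1)<65)
P=C[bl];A=np.c_[P[:,:2]-P[:,:2].mean(0),np.ones(len(P))];print('disc top plane',np.linalg.lstsq(A,P[:,2],rcond=None)[0],len(P))
```

```text
[505.28380189 -10.03837689  87.84395092] [-2.52670031 -0.30240675 10.75626579] [-0.10140955  1.01522651 -0.06781558] 63.61041069030762
disc top plane [5.39207024e-04 6.70190076e-04 8.19876843e+01] 21592
```

```bash
python3 -c "
from cell import r
print(r.sign_off())"
```

```text
the job is handed in; nothing more can be done
None
```

I handed the job in at 20.3 s. The blocks are in the canister with none seen in the cup or on the bench, the empty cup stands upright and released, and the hand is holding the snapped, level lid down with about 11 N; sign-off returned no verdict.

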